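Set a board against the saw fence and end stop

ROBOT

A 6-joint arm with a two-finger parallel gripper is mounted at the origin on the work surface. World frame = base frame: x ahead of the robot, y to its left, z up, the work surface at z = 0. Lengths are in m, angles in rad, forces in N, time in s.
With the tool pointing down it reaches from about 0.425 to 1.125 m from the base axis. Payload 14.9 kg.
Tool frame: the origin (TCP) lies on the centre line of the jaws, within the pads' length; the fingertips stand 17 mm ahead of it and the grasp point (between the pads) lies 2 mm behind it; z points along the fingers, y is the line along which they close (so a half turn about z gives the same grasp; the last joint's range is limited). The gripper opens to 91 mm and grips with 3 to 60 N. Pads are 32 mm wide; open, the fingers measure 118 mm over their backs; the gripper's body (76 mm by 178 mm) begins 60 mm behind the grasp point.
Start: joints at [1.285, 0.379, 1.734, -0, 1.028, -0.033], TCP at [0.175, 0.678, 0.231] pointing down, gripper open.
Joint ranges: [-2.77, 2.77], [-0.74, 2.19], [0, 2.66], [-1.06, 4.2], [0.31, 2.87], [-3.08, 3.08]. Speed limits (rad/s): [1.89, 1.89, 2.39, 3.14, 3.14, 3.14].

INTERFACE

Orientations are given as a unit quaternion [x, y, z, w].
In Python, from workcell import robot gives the robot as it stands.
- The arm moves only by the tool step_arm, never from a script. Its argument "commands" is a list of rows, each a list of 5 numbers: the shift along the tool's x, y, z in mm, then the turn about the tool's z in degrees, then the closure, from 0 (fully open) to 1 (shut). In form: [[tx, ty, tz, spin, grip], ...]. A call has 1 to 20 rows; each row shifts and turns the commanded pose from where the row before left it, along the tool's axes as they then stand; what a row does not reach is not made up. A row lasts 1/10 s, in which the tool goes at most 50 mm and 8.59 degrees, less where a joint would pass 70% of its speed; a pose out of reach is approached as far as the arm can. A call is refused whole if a number of a shift passes 50 or a number of a turn 8.59, either way. A call with a gripper value outside its range is refused whole. The fingers move at their own pace and stop on an object; "newtons" is the grip in N (left out, the last holds). Time passes only in rows, so rows that do not move let the fingers close. It gives the time, the measured TCP pose, the force, the opening and the grip force at its end, in the units of the state.
- robot.sense(): the state, without advancing time (a new reading comes with each control period).
- robot.get_image(name): name is "scene" or "side" or "wrist"; returns the picture (480x640x3 uint8, red, green, blue); there is no depth.
- robot.camera_info(name): a dict with "vfov" (degrees; the focal length in pixels is half the picture's height over the tangent of half this angle, whatever the lens; pixels are square), "cx", "cy" (the principal point, pixels), "extrinsics" (4x4, takes a point from camera to world coordinates). Camera axes: x right, y up, looking along -z (the intrinsics and any distortion apply to the point x, -y, -z); pixel columns grow to the right and rows downward; lengths in m; the calibration is good to about 2 mm. The wrist camera is an equidistant fisheye: a pixel r from the principal point sees the ray r / f radians off the axis. A picture is of the moment at which its call begins: read the wrist's pose just before it. camera_info takes no time and is no camera call; for the wrist camera it gives the pose at the moment of the call.
- robot.close_job(): hands the job in; it is judged then, once.
The state is a dict: "time": time; "qpos": joint angles; "joint_velocities": joint speeds; "tau": joint torques, N m; "tool_pos": TCP position; "tool_rot": TCP orientation; "ft_force": force on the tool from outside, world axes, zero at the start; "wrist_torque": the same for the moment, N m; "grip_width": opening from 0.0 (shut) to 1.0 (fully open); "finger_force": force on a finger pad.
Only numpy, scipy, OpenCV 4.12 (cv2) and the standard library are available. Lean on these libraries where they do the work, as an engineer would, in place of code of your own. Each camera call takes 0.05 s, during which the arm holds its last target. There are 200 camera calls.

TASK

Get the pine board ready for the saw: of the two pieces lying on the cutting station's deck, push the longer one with the fingertips until its long edge lies flush along the aluminium fence and its end butts against the wooden stop block at one end of the fence, on the side facing the middle of the fence. Only push or nudge the board along the deck, never pinch, lift or tip it, and leave the jar, the short offcut, the tape measure and everything else on the bench where they are. Finish with the board staying there by itself and the hand clear of it.

Things in the scene. Friction and masses are not known exactly. Their poses are not given: they have to be found in the camera images.
- station: Cutting station fixed to the bench, yaw up to 7 deg: flat grey deck 300 (x) x 670 (y) x 12 mm, and on it an aluminium fence along its far edge, 640 long, 22 thick, 44 mm above the deck. Origin: centre of the deck's underside, at z = 0; deck surface at z = +12 mm. x points from the robot's side to the fence, y along the fence. Fence's working face: plane x = +110 mm, facing -x.
- board: The work: loose pine board 60 (its x) x 160 (its y) x 25 mm high, 0.1 to 0.2 kg, flat on the deck in front of the fence, up to 17 deg askew to it. Slides easily when pushed. Origin: centre of its underside; long edges along its y. Flush on the fence, its origin is at station x = +80 mm.
- stop: Stop block, does not move: brown wood 55 (x) x 40 (y) x 55 mm high, with a black round knob on top (81 mm in all), on the deck against the fence, 250 to 280 mm left or right of the station's middle. Origin: centre of its underside; axes as the station's. When the board butts it, the board's origin is 100 mm from its origin along y, towards the station's middle.
- jar: Glass screw jar with a steel cap, 52 mm across, 66 mm high, standing on the deck by the fence at the other end of the fence than the stop. Leave alone. Origin: centre of its underside.
- offcut: Short pine offcut 60 x 70 x 25 mm high, lying on the near part of the deck to the left or right. Leave alone. Origin: centre of its underside.
- tape: Red tape measure, 70 x 70 x 38 mm high, lying on the near part of the deck on the other side than the offcut. Leave alone. Origin: centre of its underside.
- glue: Yellow glue bottle, 60 mm across, 170 mm high, on the bench left of the station. Leave alone. Origin: centre of its underside.
- square: Aluminium carpenter's square, triangular, about 150 mm, 20 mm high at its lip, on the bench left of the station. Leave alone. Origin: middle of its underside.
- pencil: Flat carpenter's pencil 170 x 15 x 8 mm on the bench right of the station. Leave alone. Origin: centre of its underside.
- hammer: Hammer lying on the bench right of the station. Leave alone. Origin: on its underside.
Not all that is in view belongs to the job. Leave any pink or turquoise look-alike of the board alone.

How it is judged:
At the end, for the whole second after the job is handed in: The board lies flat and still on the deck, its long edge against the fence (gap under 3 mm, within 1.4 degrees of parallel) and its end against the stop's inner side (gap under 3.5 mm) (x of board in the frame of station between 0.077 and 0.083 m and angle between the y axis of board and the y axis of station, either way round below 0.025 rad and (y of board in the frame of stop between 0.094 and 0.1035 m or y of board in the frame of stop between -0.1035 and -0.094 m) and y of board in the frame of station between -0.2 and 0.2 m and z of board in the frame of station between 0.009 and 0.015 m and angle between board's own z axis and vertical below 0.05 rad and linear speed of board below 0.01 m/s); the robot touches nothing.
It fails at once if the board is pinched: the fingers bear on it with more than 30 N while fence, deck and stop push back with less than 14 N (contact force between board and the fingers above 30 N and contact force between board and station below 14 N and contact force between board and stop below 14 N).
It fails at once if the board is lifted more than 10 mm off the deck or tipped (z of board in the frame of station above 0.022 m or angle between board's own z axis and vertical above 0.25 rad).
It fails at once if the jar, offcut, tape measure, glue, square, pencil or hammer is moved more than 15 mm or knocked over (distance of any of jar, offcut, tape, glue, square, pencil, hammer from where it was at the start of the episode above 0.015 m or angle between any of jar, offcut, tape, glue, square, pencil, hammer's own z axis and vertical above 0.35 rad).
It also fails if it takes over 64 s, if anything falls off the work surface, if the arm or the gripper's body presses on something with over 40 N, if the wrist force passes 120 N, or if a joint passes its speed limit or range.

## Working session

There is one attempt and no reset: what is moved stays moved. The work goes in short steps, Python scripts to look and compute and a tool call to move; the robot and the scene stay as the last step left them, time stands still between calls to the robot, and variables do not carry over. Pictures are saved under pics/ and viewed, at most 10 in all, crops included, and the job is handed in when it is done.

Besides the shell and the picture viewer there is one more tool, called after "Emit:" by a JSON object that holds its "op" and its "data", one argument or row to a line. step_arm: Moves the arm, as the interface text tells. Its arguments: {"type":"object","properties":{"commands":{"type":"array"},"newtons":{"type":"number"}},"required":["commands"]}

```bash
mkdir -p pics
python3 - <<'E'
from workcell import robot
import cv2
for n in("scene","side"):
    cv2.imwrite(f"pics/{n}0.png",robot.get_image(n)[:,:,::-1])
    i=robot.camera_info(n);print(n,i)
print(robot.sense())
E
```

```text
scene {'vfov': 46.79766270348374, 'cx': 326.44085172427276, 'cy': 235.2630958048453, 'extrinsics': array([[-0.86267271, -0.34514522,  0.36968983,  0.90591442],
       [ 0.50560186, -0.60694885,  0.61317196,  0.79353529],
       [ 0.01274945,  0.71588258,  0.69810427,  0.97167423],
       [ 0.        ,  0.        ,  0.        ,  1.        ]])}
side {'vfov': 48.788509092889534, 'cx': 327.23289522419606, 'cy': 246.89782427691094, 'extrinsics': array([[ 0.96692635,  0.18582737, -0.17470439,  0.14102631],
       [-0.25496937,  0.68641449, -0.68104755, -1.10258983],
       [-0.00663765,  0.70306709,  0.71109254,  1.20345768],
       [ 0.        ,  0.        ,  0.        ,  1.        ]])}
{'time': 0.1, 'qpos': array([ 1.28469947e+00,  3.79332934e-01,  1.73470838e+00,  1.49796433e-05,
        1.02851523e+00, -3.33044137e-02]), 'joint_velocities': array([-0.00080173, -0.00237635, -0.00067251, -0.00217752,  0.00077448,
        0.00103704]), 'tau': array([ 2.52217164e-03, -7.65037465e+01, -4.35295165e+01,  6.52100192e-02,
        3.97985056e-02,  3.32185368e-05]), 'tool_pos': array([0.17498736, 0.67743135, 0.23037699]), 'tool_rot': array([ 1.26063763e-01,  9.92022024e-01, -4.74792731e-04, -8.29720480e-05]), 'ft_force': array([ 0.0799647 , -0.37193321,  0.1445466 ]), 'wrist_torque': array([-0.01077878, -0.01870465, -0.00326005]), 'finger_force': 0.0, 'grip_width': 1.0022005084986025}
```

View pics/scene0.png

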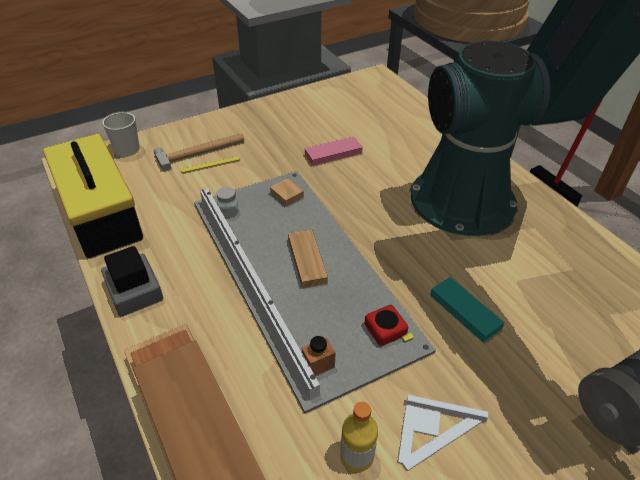

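View pics/side0.png

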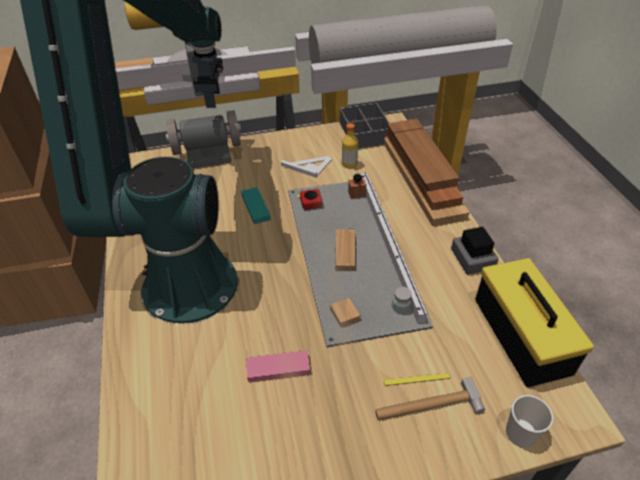

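Scene picture: the longer pine board is at (307,257) and the short offcut at (287,191). The stop with its knob is at (319,355), the jar at (227,200) and the tape at (387,323). The pink (333,150) and turquoise (467,308) look-alikes are off the deck. The board on the deck, about twice as long as the offcut, is the one meant, and I'll confirm that in a crop.

Run:
```python
import cv2
im=cv2.imread("pics/scene0.png")
c=cv2.resize(im[170:410,190:440],None,fx=2.5,fy=2.5,interpolation=cv2.INTER_CUBIC)
cv2.imwrite("pics/c1.png",c)
im=cv2.imread("pics/side0.png")
c=cv2.resize(im[170:345,285:435],None,fx=3.4,fy=3.4,interpolation=cv2.INTER_CUBIC)
cv2.imwrite("pics/c2.png",c)
```

```text
(no output)
```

View pics/c1.png

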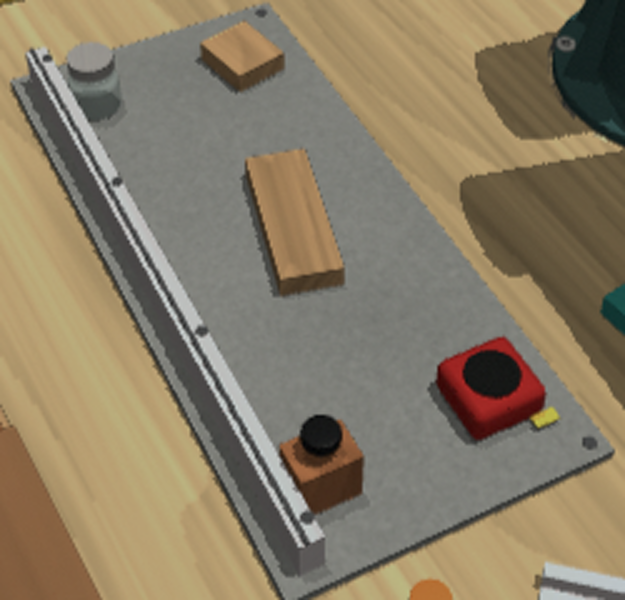

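View pics/c2.png

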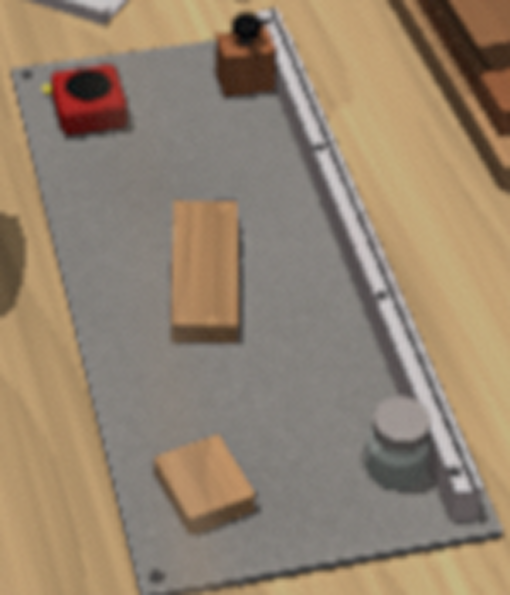

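Both crops confirm it: the long piece is the board, its top corners at c1 (247,160), (303,150), (343,268) and (281,281). The offcut lies by the right near corner. The stop is at the left (+y) end.

```bash
cat > h.py <<'E'
import numpy as np
from workcell import robot
def ray(n,u,v,z,inv=False):
    i=robot.camera_info(n);f=240/np.tan(np.radians(i["vfov"]/2));E=i["extrinsics"]
    d=E[:3,:3]@np.array([(u-i["cx"])/f,-(v-i["cy"])/f,-1.]);o=E[:3,3]
    return o+d*(z-o[2])/d[2]
S=lambda u,v,z:ray("scene",190+(u+.5)/2.5-.5,170+(v+.5)/2.5-.5,z)[:2]
D=lambda u,v,z:ray("side",285+(u+.5)/3.4-.5,170+(v+.5)/3.4-.5,z)[:2]
E
python3 - <<'E'
from h import *
np.set_printoptions(precision=4,suppress=True)
def show(t,a):
    a=np.array(a);e=np.roll(a,-1,0)-a
    print(t,a.tolist() and a.round(4).tolist(),"mean",a.mean(0),"len",np.linalg.norm(e,axis=1),"ang",np.degrees(np.arctan2(e[:,1],e[:,0])))
show("deckS",[S(268,5,.012),S(12,85,.012),S(285,600,.0),S(612,450,.012)])
show("deckD",[D(12,72,.012),D(146,595,.012),D(500,535,.012)])
show("boardS",[S(247,160,.037),S(303,150,.037),S(343,268,.037),S(281,281,.037)])
show("boardD",[D(173,201,.037),D(238,200,.037),D(240,328,.037),D(172,328,.037)])
show("knobS",[S(321,430,.09)]);show("knobD",[D(247,25,.09)])
show("stopS base",[S(320,511,.012),S(362,492,.012)])
show("stopD",[D(222,92,.012),D(275,95,.012),D(273,65,.067),D(217,62,.067)])
show("fencetop S near edge",[S(40,50,.056),S(323,540,.056)])
show("fencetop D near edge",[D(265,15,.056),D(450,490,.056)])
show("jarS",[S(91,57,.078)]);show("jarD",[D(402,420,.078)])
show("tapeS",[S(492,374,.05)]);show("offS",[S(242,50,.037)])
E
```

```text
deckS [[0.3406, -0.3107], [0.6384, -0.3225], [0.6684, 0.3276], [0.375, 0.3504]] mean [0.5056 0.0112] len [0.298  0.6507 0.2943 0.662 ] ang [ -2.2622  87.3511 175.5534 -92.9777]
deckD [[0.3715, 0.3445], [0.3408, -0.3176], [0.6321, -0.336]] mean [ 0.4481 -0.103 ] len [0.6628 0.2918 0.7287] ang [-92.6496  -3.6271 110.9525]
boardS [[0.488, -0.0775], [0.4341, -0.0629], [0.4776, 0.0884], [0.5332, 0.0743]] mean [0.4832 0.0056] len [0.0558 0.1575 0.0573 0.1584] ang [ 164.908    73.9339  -14.1998 -106.6031]
boardD [[0.4742, 0.0867], [0.5337, 0.072], [0.4878, -0.0855], [0.4301, -0.0699]] mean [0.4815 0.0008] len [0.0614 0.164  0.0598 0.1627] ang [ -13.892  -106.2434  164.8783   74.2865]
knobS [[0.5994, 0.2615]] mean [0.5994 0.2615] len [0.] ang [0.]
knobD [[0.5985, 0.2604]] mean [0.5985 0.2604] len [0.] ang [0.]
stopS base [[0.611, 0.2804], [0.5733, 0.2821]] mean [0.5922 0.2812] len [0.0377 0.0377] ang [177.3957  -2.6043]
stopD [[0.5731, 0.2561], [0.6242, 0.2373], [0.614, 0.2201], [0.5616, 0.2393]] mean [0.5932 0.2382] len [0.0544 0.02   0.0558 0.0204] ang [ -20.2581 -120.5492  159.9081   55.5587]
fencetop S near edge [[0.6061, -0.309], [0.6347, 0.3263]] mean [0.6204 0.0086] len [0.6359 0.6359] ang [ 87.4212 -92.5788]
fencetop D near edge [[0.6354, 0.3131], [0.5926, -0.3132]] mean [ 0.614 -0.   ] len [0.6278 0.6278] ang [-93.9122  86.0878]
jarS [[0.5732, -0.2473]] mean [ 0.5732 -0.2473] len [0.] ang [0.]
jarD [[0.5727, -0.252]] mean [ 0.5727 -0.252 ] len [0.] ang [0.]
tapeS [[0.4357, 0.2596]] mean [0.4357 0.2596] len [0.] ang [0.]
offS [[0.4155, -0.2276]] mean [ 0.4155 -0.2276] len [0.] ang [0.]
```

The geometry checks out: the stop and knob agree in both views, and the board measures about 60×160. The station's y axis is at 87.2°, its centre is near (0.505, 0.005), and the board is at (0.482, 0.003) with yaw −15.8°. My plan:
1. Push the near long edge towards the fence with the open fingers.
2. Push the end along to the stop.
3. Re-seat the long edge on the fence.

Emit:
{"op": "step_arm", "data": {
  "commands": [
    [-27, -30, 0, 0, 0],
    [-27, -30, 0, 0, 0],
    [-27, -30, 0, 0, 0],
    [-27, -30, 0, 0, 0],
    [-27, -30, 0, 0, 0],
    [-27, -30, 0, 0, 0],
    [-27, -30, 0, 0, 0],
    [-27, -30, 0, 0, 0],
    [-27, -30, 0, 0, 0],
    [-27, -30, 0, 0, 0],
    [-27, -30, 0, 0, 0],
    [-27, -30, 0, 0, 0],
    [-27, -30, 0, 0, 0],
    [-27, -30, 0, 0, 0],
    [-27, -30, 0, 0, 0],
    [-27, -30, 0, 1.3, 0]
  ]
}}

```text
time: 1.7
tool_pos: [0.4737, 0.1033, 0.2309]
tool_rot: [0.137, 0.991, 0.0, -0.0]
ft_force: [1.2, 1.0, 0.3]
grip_width: 0.999
finger_force: 0.0
```

```bash
cat >> h.py <<'E'
from scipy.spatial.transform import Rotation as R
O=np.array([.505,.005]);YW=np.radians(-2.8)
u=np.array([np.cos(YW),np.sin(YW)]);v=np.array([-u[1],u[0]])
def go(w):  # tool-axis shift mm to world xyz
    s=robot.sense();r=R.from_quat(s["tool_rot"])
    a=r.as_matrix()[:,1]
    d=s["tool_pos"][:2]-O
    print("pos",s["tool_pos"].round(4),"st",(d@u).round(4),(d@v).round(4),"yang",np.degrees(np.arctan2(a[1],a[0])).round(2),"F",s["ft_force"].round(1),"t",s["time"])
    print("shift",(r.inv().apply(np.array(w)-s["tool_pos"])*1000).round(1))
W=lambda x,y,z:[*(O+x*u+y*v),z]
E
python3 -c "
from h import *
go([.4296,.018,.13])"
```

```text
pos [0.4737 0.1033 0.2309] st -0.0361 0.0966 yang 74.2 F [1.2 1.  0.3] t 1.7
shift [ 19.2 -94.1 100.9]
```

Emit:
{"op": "step_arm", "data": {
  "commands": [
    [3, -31, 0, 0, 0],
    [4, -31, 0, 0, 0],
    [4, -32, 20, 0, 0],
    [4, 0, 40, 0, 0],
    [4, 0, 41, 0, 0],
    [0, 0, 0, 0, 0],
    [0, 0, 0, 0, 0]
  ]
}}

```text
time: 2.4
tool_pos: [0.4294, 0.0197, 0.1304]
tool_rot: [0.137, 0.991, -0.0, -0.001]
ft_force: [0.1, -0.9, 0.1]
grip_width: 1.0
finger_force: 0.0
```

Run:
```python
from h import *
import cv2
go([.4296,.018,.039])
cv2.imwrite("pics/w1.png",robot.get_image("side")[140:380,260:460,::-1].repeat(2,0).repeat(2,1))
```

```text
pos [0.4294 0.0197 0.1304] st -0.0762 0.011 yang 74.23 F [ 0.1 -0.9  0.1] t 2.4
shift [-0.8 -1.6 91.4]
```

View pics/w1.png

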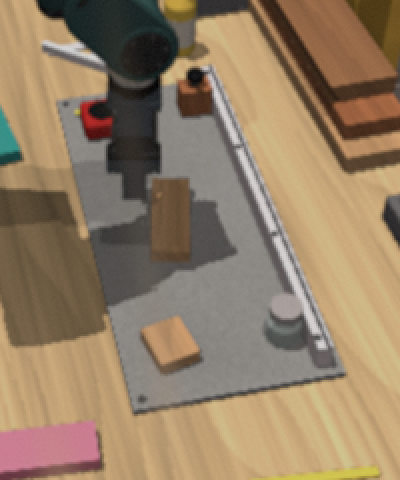

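The view shows the fingers at (135,185), just on the robot's side of the board at (170,220). I'll go down in the gap, backed off a little.

Emit:
{"op": "step_arm", "data": {
  "commands": [
    [2, 0, 20, 0, 0],
    [0, 0, 25, 0, 0],
    [0, 0, 20, 0, 0],
    [0, 0, 15, 0, 0],
    [0, 0, 11, 0, 0],
    [0, 0, 0, 0, 0],
    [0, 0, 0, 0, 0]
  ]
}}

```text
time: 3.15
tool_pos: [0.4284, 0.0203, 0.0399]
tool_rot: [0.137, 0.991, 0.0, 0.001]
ft_force: [-0.3, -0.6, 0.4]
grip_width: 1.001
finger_force: 0.0
```

Emit:
{"op": "step_arm", "data": {
  "commands": [
    [-5, 0, 0, 0, 0],
    [-5, 0, 0, 0, 0],
    [-6, 0, 0, -2, 0],
    [-6, 0, 0, -2, 0],
    [-6, 0, 0, -2, 0],
    [-6, 0, 0, -2, 0],
    [-6, 0, 0, -2, 0],
    [-6, 0, 0, -2, 0],
    [-6, 0, 0, -1, 0],
    [-6, 0, 0, 0, 0],
    [-6, 0, 0, 0, 0],
    [-6, 0, 0, 0, 0],
    [0, 0, 0, 0, 0]
  ]
}}

```text
time: 4.45
tool_pos: [0.4976, 0.0095, 0.0391]
tool_rot: [0.024, 1.0, -0.0, 0.001]
ft_force: [0.2, 0.2, 0.7]
grip_width: 1.0
finger_force: 0.0
```

Run:
```python
from h import *
import cv2
go(W(.034,0,.039))
cv2.imwrite("pics/w2.png",cv2.resize(robot.get_image("side")[160:350,280:440,::-1],None,fx=3,fy=3,interpolation=2))
```

```text
pos [0.4976 0.0095 0.0391] st -0.0077 0.0041 yang 87.2 F [0.2 0.2 0.7] t 4.45
shift [-41.7  -4.1   0.1]
```

View pics/w2.png

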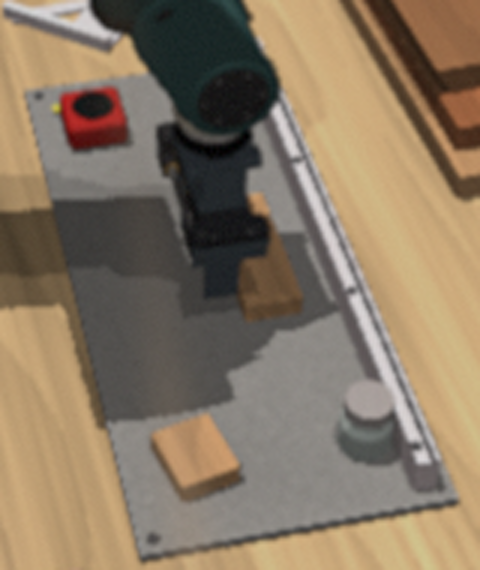

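The board now lies parallel to the fence, just ahead of the fingers (about (265,275)). I'll push it on to the fence.

Emit:
{"op": "step_arm", "data": {
  "commands": [
    [-6, 0, 0, 0, 0],
    [-6, 0, 0, 0, 0],
    [-6, 0, 0, 0, 0],
    [-6, 0, 0, 0, 0],
    [-5, 0, 0, 0, 0],
    [-4, 0, 0, 0, 0],
    [-2, 0, 0, 0, 0],
    [-2, 0, 0, 0, 0],
    [0, 0, 0, 0, 0]
  ]
}}

```text
time: 5.4
tool_pos: [0.5336, 0.0077, 0.039]
tool_rot: [0.024, 1.0, -0.0, 0.0]
ft_force: [-0.0, 0.4, 0.4]
grip_width: 1.003
finger_force: 0.0
```

Emit:
{"op": "step_arm", "data": {
  "commands": [
    [-2, 0, 0, 0, 0],
    [-1, 0, 0, 0, 0],
    [0, 0, 0, 0, 0]
  ]
}}

```text
time: 5.7
tool_pos: [0.5361, 0.0076, 0.0388]
tool_rot: [0.024, 1.0, 0.0, -0.0]
ft_force: [-2.2, 1.8, 1.2]
grip_width: 0.998
finger_force: 1.2
```

Emit:
{"op": "step_arm", "data": {
  "commands": [
    [-1, 0, 0, 0, 0],
    [-1, 0, 0, 0, 0],
    [0, 0, 0, 0, 0]
  ]
}}

```text
time: 6.0
tool_pos: [0.5364, 0.0076, 0.0386]
tool_rot: [0.024, 1.0, 0.0, -0.002]
ft_force: [-13.5, 1.4, 11.1]
grip_width: 1.002
finger_force: 6.5
```

Seated: the fence contact came where expected. Now I'll retract, go up and around to the board's right end with the fingers closed.

Emit:
{"op": "step_arm", "data": {
  "commands": [
    [6, 0, 0, 0, 0],
    [14, 0, 0, 0, 0],
    [0, 0, -30, 0, 0],
    [0, 0, -35, 0, 0.5],
    [-20, -40, 0, 0, 1],
    [-20, -40, 0, 0, 1],
    [-20, -40, 0, 0, 1],
    [-6, -13, 0, 0, 1],
    [0, 0, 0, 0, 1]
  ]
}}

```text
time: 6.9
tool_pos: [0.5778, -0.129, 0.1038]
tool_rot: [0.025, 1.0, -0.0, 0.0]
ft_force: [0.2, 0.4, -0.8]
grip_width: 0.507
finger_force: 0.0
```

Run:
```python
from h import *
import cv2
go(W(.077,-.125,.039))
cv2.imwrite("pics/w3.png",cv2.resize(robot.get_image("scene")[170:410,190:440,::-1],None,fx=2.5,fy=2.5,interpolation=2))
```

```text
pos [ 0.5778 -0.129   0.1038] st 0.0793 -0.1302 yang 87.1 F [ 0.2  0.4 -0.8] t 6.9
shift [ 2.3  5.2 64.8]
```

View pics/w3.png

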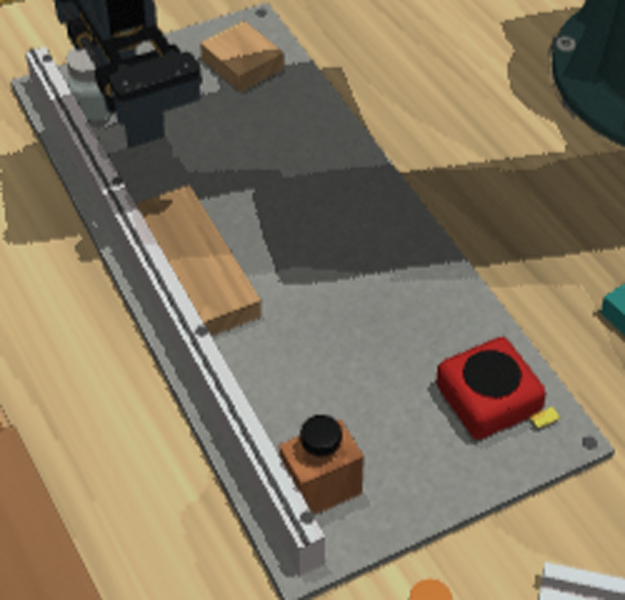

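The board lies flush along the fence, its near top corners at (192,187) and (260,302), and the hand is beyond its right end. Now I'll close the fingers and work out the push distance.

Emit:
{"op": "step_arm", "data": {
  "commands": [
    [2, 0, 0, 0, 1],
    [0, 0, 0, 0, 1],
    [0, 0, 0, 0, 1],
    [0, 0, 0, 0, 1],
    [0, 0, 0, 0, 1]
  ]
}}

```text
time: 7.45
tool_pos: [0.5758, -0.1272, 0.104]
tool_rot: [0.024, 1.0, -0.0, 0.0]
ft_force: [0.5, -0.8, -0.1]
grip_width: 0.024
finger_force: 0.0
```

Run:
```python
from h import *
go(W(.077,-.125,.039))
for p in(S(192,187,.037),S(260,302,.037)): print((p-O)@u,(p-O)@v)
```

```text
pos [ 0.5758 -0.1272  0.104 ] st 0.0772 -0.1285 yang 87.24 F [ 0.5 -0.8 -0.1] t 7.45
shift [ 0.2  3.5 65. ]
0.048880741915672855 -0.07328637376402282
0.051721247111721214 0.08414021816314105
```

Emit:
{"op": "step_arm", "data": {
  "commands": [
    [0, 0, 30, 0, 1],
    [0, 0, 25, 0, 1],
    [0, 0, 10, 0, 1],
    [0, 15, 0, 0, 1],
    [0, 15, 0, 0, 1],
    [0, 7, 0, 0, 1],
    [0, 5, 0, 0, 1],
    [0, 8, 0, 0, 1],
    [0, 10, 0, 0, 1],
    [0, 10, 0, 0, 1],
    [0, 10, 0, 0, 1],
    [0, 10, 0, 0, 1],
    [0, 10, 0, 0, 1],
    [0, 10, 0, 0, 1],
    [0, 10, 0, 0, 1],
    [0, 10, 0, 0, 1],
    [0, 10, 0, 0, 1],
    [0, 10, 0, 0, 1],
    [0, 10, 0, 0, 1],
    [0, 0, 0, 0, 1]
  ]
}}

```text
time: 9.45
tool_pos: [0.5835, 0.0336, 0.0388]
tool_rot: [0.024, 1.0, 0.0, -0.0]
ft_force: [-0.1, -0.3, 0.1]
grip_width: 0.005
finger_force: 0.0
```

Run:
```python
from h import *
import cv2
go(W(.077,.0665,.039))
cv2.imwrite("pics/w4.png",cv2.resize(robot.get_image("scene")[170:410,190:440,::-1],None,fx=2.5,fy=2.5,interpolation=2))
```

```text
pos [0.5835 0.0336 0.0388] st 0.077 0.0324 yang 87.27 F [-0.1 -0.3  0.1] t 9.45
shift [-0.1 34.1 -0.2]
```

View pics/w4.png

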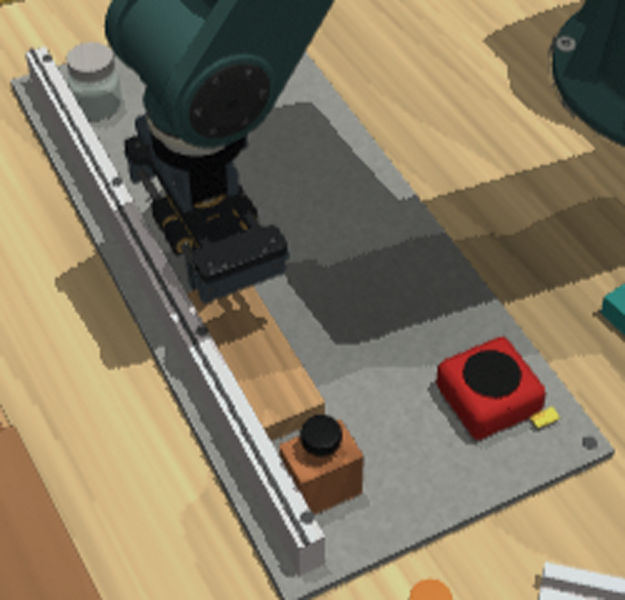

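The board is still along the fence, its end at about (323,405), a few centimetres short of the stop. I'll keep pushing, slower at the end.

Emit:
{"op": "step_arm", "data": {
  "commands": [
    [0, 8, 0, 0, 1],
    [0, 8, 0, 0, 1],
    [0, 6, 0, 0, 1],
    [0, 4, 0, 0, 1],
    [0, 2, 0, 0, 1],
    [0, 2, 0, 0, 1],
    [0, 0, 0, 0, 1]
  ]
}}

```text
time: 10.2
tool_pos: [0.5851, 0.0624, 0.0389]
tool_rot: [0.024, 1.0, 0.0, -0.0]
ft_force: [0.4, 0.6, 0.2]
grip_width: 0.004
finger_force: 0.0
```

Emit:
{"op": "step_arm", "data": {
  "commands": [
    [0, 1, 0, 0, 1],
    [0, 1, 0, 0, 1],
    [0, 1, 0, 0, 1],
    [0, 0, 0, 0, 1]
  ]
}}

```text
time: 10.6
tool_pos: [0.5853, 0.0653, 0.039]
tool_rot: [0.024, 1.0, 0.0, 0.0]
ft_force: [0.8, -1.3, -0.5]
grip_width: 0.002
finger_force: 0.1
```

Emit:
{"op": "step_arm", "data": {
  "commands": [
    [0, 1, 0, 0, 1],
    [0, 1, 0, 0, 1],
    [0, 0, 0, 0, 1]
  ]
}}

```text
time: 10.9
tool_pos: [0.5853, 0.0674, 0.0389]
tool_rot: [0.024, 1.0, -0.0, 0.0]
ft_force: [0.0, 0.4, -0.2]
grip_width: 0.002
finger_force: 0.1
```

Emit:
{"op": "step_arm", "data": {
  "commands": [
    [0, 1, 0, 0, 1],
    [0, 1, 0, 0, 1],
    [0, 0, 0, 0, 1]
  ]
}}

```text
time: 11.2
tool_pos: [0.5854, 0.0694, 0.0389]
tool_rot: [0.024, 1.0, 0.0, -0.0]
ft_force: [-0.2, -0.1, 0.3]
grip_width: 0.008
finger_force: 0.1
```

Emit:
{"op": "step_arm", "data": {
  "commands": [
    [0, 1, 0, 0, 1],
    [0, 1, 0, 0, 1],
    [0, 1, 0, 0, 1],
    [0, 0, 0, 0, 1]
  ]
}}

```text
time: 11.6
tool_pos: [0.5856, 0.0724, 0.039]
tool_rot: [0.024, 1.0, 0.0, 0.0]
ft_force: [-0.4, -0.2, 0.7]
grip_width: 0.008
finger_force: 0.0
```

Run:
```python
from h import *
import cv2
go(W(.077,.0665,.039))
cv2.imwrite("pics/w5.png",cv2.resize(robot.get_image("scene")[260:390,220:360,::-1],None,fx=4.5,fy=4.5,interpolation=2))
```

```text
pos [0.5856 0.0724 0.039 ] st 0.0772 0.0713 yang 87.22 F [-0.4 -0.2  0.7] t 11.6
shift [ 0.2 -4.8 -0. ]
```

View pics/w5.png

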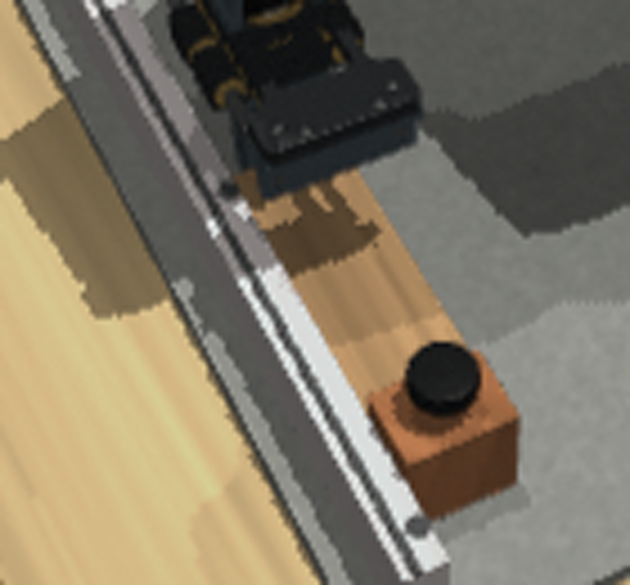

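The board's near edge runs to about (467,335) behind the stop at (445,430) and is nearly touching it. I'll go on until I feel contact.

Emit:
{"op": "step_arm", "data": {
  "commands": [
    [0, 1, 0, 0, 1],
    [0, 1, 0, 0, 1],
    [0, 0, 0, 0, 1]
  ]
}}

```text
time: 11.95
tool_pos: [0.5854, 0.0729, 0.0389]
tool_rot: [0.024, 1.0, -0.001, -0.0]
ft_force: [-1.9, -19.1, 4.0]
grip_width: 0.004
finger_force: 9.6
```

Emit:
{"op": "step_arm", "data": {
  "commands": [
    [0, 1, 0, 0, 1],
    [0, 0, 0, 0, 1]
  ]
}}

```text
time: 12.15
tool_pos: [0.5853, 0.073, 0.0389]
tool_rot: [0.024, 1.0, -0.001, -0.001]
ft_force: [-1.2, -29.6, 4.1]
grip_width: 0.007
finger_force: 15.0
```

It butts against the stop. Now I'll back off and re-seat the long edge with the open fingers.

Emit:
{"op": "step_arm", "data": {
  "commands": [
    [0, -5, 0, 0, 1],
    [0, -20, 0, 0, 1],
    [0, 0, -30, 0, 1],
    [0, 0, -35, 0, 1],
    [25, 10, 0, 0, 0],
    [25, 25, 0, 0, 0],
    [24, 35, 0, 0, 0],
    [0, 35, 0, 0, 0],
    [0, 0, 0, 0, 0],
    [0, 0, 0, 0, 0],
    [0, 0, 0, 0, 0],
    [0, 0, 30, 0, 0],
    [0, 0, 25, 0, 0],
    [0, 0, 10, 0, 0],
    [-8, 0, 0, 0, 0],
    [-8, 0, 0, 0, 0],
    [-5, 0, 0, 0, 0],
    [-3, 0, 0, 0, 0],
    [0, 0, 0, 0, 0]
  ]
}}

```text
time: 14.05
tool_pos: [0.5405, 0.1576, 0.0396]
tool_rot: [0.024, 1.0, 0.0, 0.001]
ft_force: [-0.5, -0.6, 0.6]
grip_width: 0.997
finger_force: 0.0
```

```bash
python3 -c "
from h import *
go(W(.0313,.153,.039))"
```

```text
pos [0.5405 0.1576 0.0396] st 0.028 0.1542 yang 87.2 F [-0.5 -0.6  0.6] t 14.05
shift [-3.3 -1.2  0.6]
```

Emit:
{"op": "step_arm", "data": {
  "commands": [
    [-2, 0, 0, 0, 0],
    [-1, 0, 0, 0, 0],
    [-1, 0, 0, 0, 0],
    [-1, 0, 0, 0, 0],
    [0, 0, 0, 0, 0]
  ]
}}

```text
time: 14.55
tool_pos: [0.5438, 0.1573, 0.0388]
tool_rot: [0.024, 1.0, -0.0, -0.001]
ft_force: [-4.7, 0.7, 4.9]
grip_width: 1.001
finger_force: 2.7
```

Emit:
{"op": "step_arm", "data": {
  "commands": [
    [-1, 0, 0, 0, 0],
    [0, 0, 0, 0, 0],
    [5, 0, 0, 0, 0],
    [20, 0, 0, 0, 0],
    [0, 0, -40, 0, 0],
    [0, 0, -50, 0, 0],
    [20, -40, -40, 0, 0],
    [20, -45, 0, 0, 0],
    [0, -45, 0, 0, 0],
    [0, -45, 0, 0, 0],
    [0, -45, 0, 0, 0],
    [0, 0, 0, 0, 0],
    [0, 0, 0, 0, 0]
  ]
}}

```text
time: 15.85
tool_pos: [0.4736, -0.0535, 0.1623]
tool_rot: [0.025, 1.0, -0.0, 0.0]
ft_force: [0.7, -0.3, 0.4]
grip_width: 1.001
finger_force: 0.0
```

Run:
```python
from h import *
import cv2
go(W(0,0,.2))
a=cv2.resize(robot.get_image("scene")[260:390,220:360,::-1],(400,371),interpolation=2)
b=cv2.resize(robot.get_image("side")[165:305,290:430,::-1],(371,371),interpolation=2)
cv2.imwrite("pics/f.png",np.hstack([a,b]))
```

```text
pos [ 0.4736 -0.0535  0.1623] st -0.0285 -0.06 yang 87.08 F [ 0.7 -0.3  0.4] t 15.85
shift [-28.4  60.  -37.7]
```

View pics/f.png

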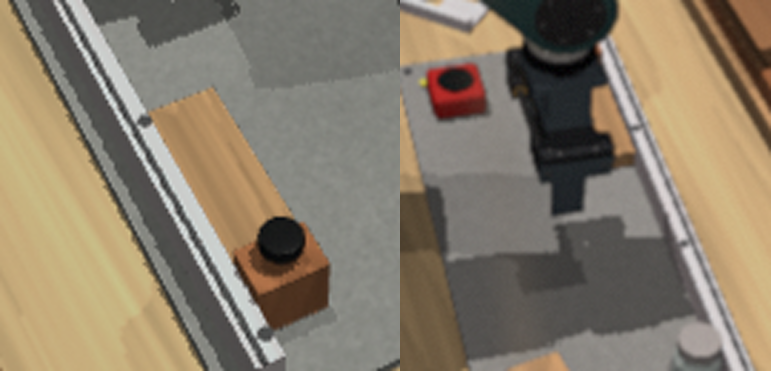

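The board lies parallel along the fence with its left end at the stop (left half, (280,245)). The hand is clear, and the tape and jar look undisturbed.

```bash
python3 -c "
from workcell import robot
print(robot.close_job())"
```

```text
the job is handed in; nothing more can be done
None
```

I pushed the pine board flush along the fence and up against the stop block, moved the hand clear, and handed the job in at about 16 s; no verdict came back, and the final camera pictures show the board in place with nothing else visibly moved.

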